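# Open the wide ribbon chest by its recessed paddle latch

## Robot

A 6-joint arm with a two-finger parallel gripper is mounted at the origin on the work surface. World frame = base frame: x ahead of the robot, y to its left, z up, the work surface at z = 0. Lengths are in m, angles in rad, forces in N, time in s.
With the tool pointing down it reaches from about 0.375 to 0.925 m from the base axis. Payload 5.7 kg.
Tool frame: the origin (TCP) lies between the finger pads; the fingertips stand 17 mm ahead of it and the grasp point (between the pads) lies 2 mm behind it; x points along the fingers, y is the direction in which the jaws open and shut, and the axes are right-handed (so a half turn about x gives the same grasp; the last joint's range is limited). The gripper opens to 88 mm and grips with 3 to 60 N. Pads are 20 mm wide; open, the fingers measure 115 mm over their backs; the gripper's body (75 mm by 178 mm) begins 61 mm behind the grasp point.
Start: joints at [1.173, 0.359, 1.51, -0, 1.272, -0.115], TCP at [0.167, 0.576, 0.24] pointing down, gripper open.
Joint ranges: [-2.97, 2.97], [-1.01, 2.36], [0.21, 2.38], [-0.96, 4.11], [0.2, 2.71], [-2.98, 2.98]. Speed limits (rad/s): [2.39, 2.39, 3.14, 3.14, 3.14, 3.14].

## Interface

Orientations are given as a unit quaternion [x, y, z, w].
In Python, from cell import r, viewer, job gives the robot as it stands.
- The arm moves only by the shell command python3 -m jog 'ROWS' [OPENING] [FORCE]. ROWS is JSON, a list of rows, each a list of 4 numbers: the shift along the tool's x, y, z in cm, then the turn about the tool's x in degrees. In form: [[tx, ty, tz, turn], ...]. A call has 1 to 12 rows; each row is the pose to reach, as a shift and turn from the pose commanded when the call began, along the tool's axes at that moment; what a row does not reach only later rows make up. A row lasts 1/12 s, in which the tool goes at most 41.7 mm and 7.16 degrees, less where a joint would pass 70% of its speed; a pose out of reach is approached as far as the arm can. A call with a gripper value outside its range is refused whole. OPENING is the finger opening in cm, from 0 to 8.78, set as the call begins (- or left out, the last holds). The fingers move at their own pace and stop on an object; FORCE is the grip in N (left out, the last holds). Time passes only in rows, so rows that repeat a pose let the fingers close. It gives the time, the measured TCP pose, the force and the opening at its end, in the units of the state.
- r.state(): the state, without advancing time (a new reading comes with each control period).
- viewer.snapshot(name): name is "scene" or "top" or "wrist"; returns a dict with "img" (480x640x3 uint8, red, green, blue), "range_z" (480x640 float32, m along the optical axis (not along the pixel's ray), 0 where there is no reading), "mtx" (3x3 intrinsics, pixels), "T" (4x4, takes a point from camera to world coordinates); the wrist camera has in their place "tool_from_camera" (4x4, takes a point from camera to tool coordinates, whose origin is the TCP and whose axes are the tool frame's). Camera axes: x right, y up, looking along -z (the intrinsics and any distortion apply to the point x, -y, -z); pixel columns grow to the right and rows downward; lengths in m; the calibration is good to about 2 mm. A picture is of the moment at which its call begins: read the wrist's pose just before it.
- job.job_done(): hands the job in, once; it reports no verdict.
The state is a dict: "time": time; "joint_positions": joint angles; "joint_velocities": joint speeds; "effort": joint torques, N m; "position": TCP position; "eef_rot": TCP orientation; "wrist_force": force on the tool from outside, world axes, zero at the start; "moment": the same for the moment, N m; "gripper_width": finger opening in m.
Only numpy, scipy, OpenCV 4.12 (cv2) and the standard library are available. Lean on these libraries where they do the work, as an engineer would, in place of code of your own. Each camera call takes 0.05 s, during which the arm holds its last target.

## Task

Open the wider of the two grey steel chests on the florist's bench: pull up the paddle handle recessed in its lid to trip the latch and go on lifting, so that the lid swings up to about 45 degrees or more. Then let go of the paddle, leaving the lid standing open by itself; the narrower chest must stay shut.

Things in the scene. Friction and masses are not known exactly. Their poses are not given: they have to be found in the camera images.
- wide_chest: Wider of two grey steel chests, fixed, 260 (x) by 300 mm (y), lid top 106 mm up. Origin: centre of underside; x points to the lid hinge, away from the robot; z up. Hinge line along y at x 130, z 100 mm. In the lid a dish, open on top: x -110 to -10, y -70 to 70, floor z 64 mm. In it lies a steel paddle 36 mm wide (y -18 to 18), 10 thick (z 92 to 102), x -85 (free end) to -20 (pivot, z 97).
- wide_paddle (a joint): Paddle's angle to its lid (rad): 0 flat in the dish, grows as the free end is pulled up, stop 0.8. The latch frees between 0.3 and 0.45; the lid cannot rise before. A spring (1 to 4 N at the free end) lays it flat when let go. Fingers fit down its sides (52 mm free each side, 28 mm beneath); it may pivot between them as the lid rises.
- wide_lid (a joint): Lid angle of the wide chest (rad): 0 shut, grows as its front edge rises about the hinge at the far side, stop 1.4. About 0.5 kg; the stiff hinge (1 N m) holds it wherever it is left, and lifting it by the paddle takes about 10 N. The paddle is carried by the lid.
- narrow_lid (a joint): Lid angle of the narrower chest (rad), 0 shut; must stay shut. That chest is 180 mm wide (y) and otherwise the same, with the same paddle; it stands beside the wide one, and either may be on the left.

How it is judged:
On the way, in this order (a step that is already met when the one before it is completed fails the run):
1. the wide chest's paddle is pulled up and the latch tripped (value of joint wide_paddle above 0.25 rad and value of joint wide_lid below 0.4 rad), for 0.05 s.
2. the lid is raised (value of joint wide_lid above 0.62 rad), for 0.2 s.
At the end, for the whole second after the job is handed in: The wide chest's lid stands still by itself, open by at least 0.62 rad (35 degrees); its paddle is let go and lies flat again (under 0.15 rad); the narrow chest's lid is shut (under 0.05 rad) (value of joint wide_lid above 0.62 rad and velocity of joint wide_lid between -0.05 and 0.05 rad/s and value of joint wide_paddle below 0.15 rad and value of joint narrow_lid below 0.05 rad); the robot touches nothing.
It fails at once if the narrow chest is opened (value of joint narrow_lid above 0.05 rad).
It also fails if it takes over 38 s, if anything falls off the work surface, if the arm or the gripper's body presses on something with over 40 N, if the wrist force passes 120 N, or if a joint passes its speed limit or range.

## Working session

There is one attempt and no reset: what is moved stays moved. The work goes in short steps, Python scripts to look and compute and a shell command to move; the robot and the scene stay as the last step left them, time stands still between calls to the robot, and variables do not carry over. Pictures are saved under pics/ and viewed, and the job is handed in when it is done.

```bash
ls; mkdir -p pics; python3 - <<'E'
from cell import r, viewer, job
import cv2,numpy as np
print(r.state())
for n in ["scene","top"]:
    s=viewer.snapshot(n); cv2.imwrite(f"pics/{n}0.png",s["img"][:,:,::-1]); np.savez(f"{n}0.npz",**{k:v for k,v in s.items()})
    print(n,s["mtx"],s["T"],s.keys())
E
```

```text
pics
{'time': 0.0, 'joint_positions': array([ 1.17289297e+00,  3.59474089e-01,  1.51144769e+00,  2.54500902e-05,
        1.27247776e+00, -1.15084054e-01]), 'joint_velocities': array([ 1.47310057e-03,  1.00631405e-03,  9.60868258e-04,  1.11154279e-04,
        3.99105728e-05, -3.07085738e-04]), 'effort': array([ 9.75118965e-04, -5.15371692e+01, -2.70734614e+01,  6.75318274e-02,
        3.47183074e-02, -1.21742150e-04]), 'position': array([0.16716951, 0.57555145, 0.23882216]), 'eef_rot': array([ 0.09904564,  0.70021838, -0.10027714,  0.69987762]), 'wrist_force': array([ 0.15981178,  0.25467359, -0.27685898]), 'moment': array([-0.01343613, -0.06133243,  0.01254785]), 'gripper_width': 0.08779482107819077}
scene [[435.95068802   0.         323.58867584]
 [  0.         435.95068802 242.19686858]
 [  0.           0.           1.        ]] [[-0.94557126 -0.17670243  0.27326041  0.83805058]
 [ 0.32495299 -0.55745818  0.76396723  0.54236408]
 [ 0.01733639  0.81118224  0.58453641  0.5140878 ]
 [ 0.          0.          0.          1.        ]] dict_keys(['img', 'range_z', 'mtx', 'T'])
top [[529.08964985   0.         315.87368045]
 [  0.         529.08964985 232.40080323]
 [  0.           0.           1.        ]] [[-0.01396174  0.99338412 -0.11398711  0.55095563]
 [-0.99957442 -0.01094598  0.02704014  0.00807502]
 [ 0.02561354  0.11431613  0.99311418  0.87771536]
 [ 0.          0.          0.          1.        ]] dict_keys(['img', 'range_z', 'mtx', 'T'])
```

View pics/scene0.png

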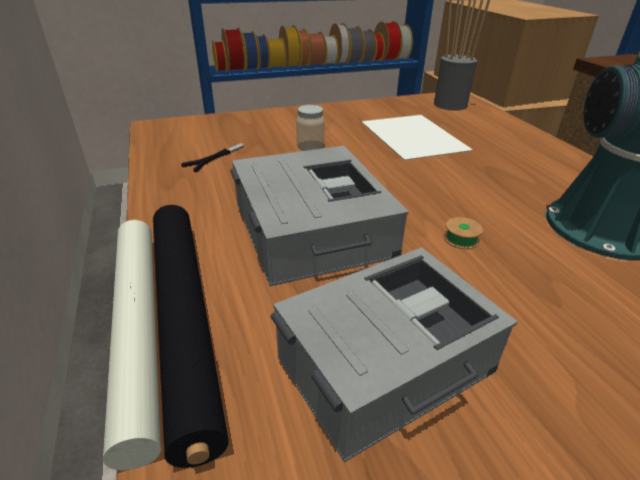

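View pics/top0.png

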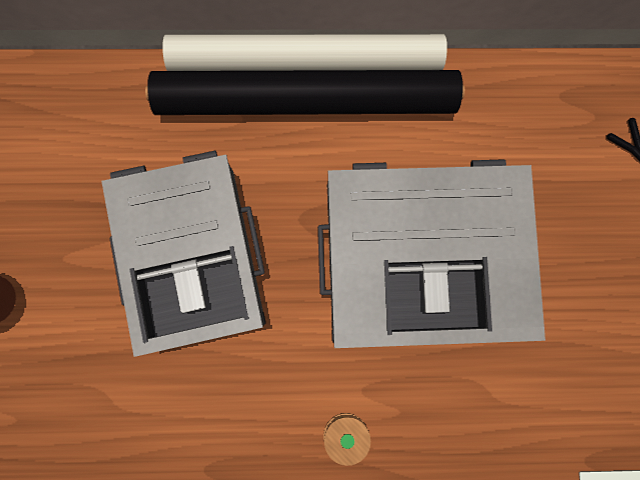

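The top view shows the wide chest on the right: lid corners are near (328,171), (531,165), (545,341) and (335,348). Its paddle runs from the pivot at (436,268) to the free end at (437,312). The narrow chest is on the left.

```bash
cat > h.py <<'E'
import numpy as np
def ray(s,u,v):
    K=s["mtx"];d=np.array([(u-K[0,2])/K[0,0],-(v-K[1,2])/K[1,1],-1.0]);T=s["T"]
    return T[:3,3],T[:3,:3]@d
def onz(s,u,v,z):
    o,d=ray(s,u,v);return o+d*(z-o[2])/d[2]
def dep(s,u,v):
    o,d=ray(s,u,v);z=np.median(s["range_z"][v-1:v+2,u-1:u+2]);return o+d*z
E
python3 - <<'E'
from h import *
import cv2
np.set_printoptions(precision=4,suppress=True)
s=dict(np.load("top0.npz"))
img=s["img"]
for p in [(340,183),(520,178),(530,330),(345,338),(440,215),(436,300),(436,285),(410,310)]: print(p,dep(s,*p))
# lid top by height
H,W=s["range_z"].shape
u,v=np.meshgrid(np.arange(W),np.arange(H));K=s["mtx"]
d=np.stack([(u-K[0,2])/K[0,0],-(v-K[1,2])/K[1,1],-np.ones_like(u)],-1)*s["range_z"][...,None]
P=d@s["T"][:3,:3].T+s["T"][:3,3]
m=((P[...,2]>.098)&(P[...,2]<.114)&(u>310)&(u<560)&(v>140)&(v<360)).astype(np.uint8)
m=cv2.morphologyEx(m,cv2.MORPH_OPEN,np.ones((5,5)))
cs,_=cv2.findContours(m,0,2);c=max(cs,key=cv2.contourArea)
pts=np.array([onz(s,a,b,.106)[:2] for a,b in c[:,0]],np.float32)
(cx,cy),(w,h),a=cv2.minAreaRect(pts);print("lid rect",cx,cy,w,h,a)
# paddle: bright in dish
g=cv2.cvtColor(img,cv2.COLOR_RGB2GRAY)
pm=((g>170)&(u>395)&(u<480)&(v>262)&(v<325)).astype(np.uint8)
pm=cv2.morphologyEx(pm,cv2.MORPH_OPEN,np.ones((13,13)))
cs,_=cv2.findContours(pm,0,2);c=max(cs,key=cv2.contourArea);print(cv2.boundingRect(c))
pts=np.array([onz(s,a,b,.102)[:2] for a,b in c[:,0]],np.float32)
print("paddle",cv2.minAreaRect(pts))
for q in [(328,171),(531,165),(545,341),(335,348)]: print(onz(s,*q,.106))
E
```

```text
(340, 183) [ 0.7127 -0.0497  0.1077]
(520, 178) [ 0.718  -0.32    0.1075]
(530, 330) [ 0.4935 -0.3214  0.1078]
(345, 338) [ 0.4863 -0.0526  0.1068]
(440, 215) [ 0.6631 -0.1969  0.1083]
(436, 300) [ 0.5385 -0.1872  0.103 ]
(436, 285) [ 0.5603 -0.1879  0.1039]
(410, 310) [ 0.5233 -0.1562  0.0653]
lid rect 0.6104806065559387 -0.18658602237701416 0.2699512839317322 0.30677875876426697 1.082388162612915
(425, 273, 23, 39)
paddle ((0.5502252578735352, -0.18799297511577606), (0.03248737379908562, 0.056037962436676025), 87.84107208251953)
[ 0.7314 -0.0323  0.106 ]
[ 0.7382 -0.3386  0.106 ]
[ 0.4773 -0.3432  0.106 ]
[ 0.4724 -0.038   0.106 ]
```

```bash
cat >> h.py <<'E'
from scipy.spatial.transform import Rotation as R
def rel(st,p):
    return R.from_quat(st["eef_rot"]).inv().apply(np.array(p)-st["position"])*100
E
python3 - <<'E'
from h import *
from cell import r
np.set_printoptions(precision=3,suppress=True)
st=r.state();M=R.from_quat(st["eef_rot"]).as_matrix();print(M)
th=np.radians(1.08)
ty=M[:,1];print("tool y heading",np.degrees(np.arctan2(ty[1],ty[0])))
for p in [(.45,.3,.24),(.533,-.1895,.24)]: print(p,rel(st,p))
E
```

```text
[[-0.001  0.279  0.96 ]
 [-0.002  0.96  -0.279]
 [-1.    -0.002 -0.   ]]
tool y heading 73.79616064132863
(0.45, 0.3, 0.24) [ -0.086 -18.574  34.847]
(0.533, -0.1895, 0.24) [ -0.016 -63.263  56.477]
```

```bash
python3 -m jog '[[0,-18.6,34.8,-17.3],[0,-18.6,34.8,-17.3],[0,-18.6,34.8,-17.3],[0,-18.6,34.8,-17.3],[0,-18.6,34.8,-17.3],[0,-18.6,34.8,-17.3],[0,-18.6,34.8,-17.3],[0,-18.6,34.8,-17.3],[0,-25,38,-17.3],[0,-29,40,-17.3],[0,-33,42,-17.3],[0,-37,44,-17.3]]' 8.7 30
python3 - <<'E'
from h import *
from cell import r
np.set_printoptions(precision=3,suppress=True)
st=r.state();M=R.from_quat(st["eef_rot"]).as_matrix();print(st["time"],st["position"],M)
print(rel(st,(.533,-.1895,.20)))
E
```

```text
time: 1.1
position: [0.4616, 0.1888, 0.2394]
eef_rot: [-0.007, 0.707, 0.007, 0.707]
wrist_force: [-0.6, 0.7, 0.6]
gripper_width: 0.0871
1.1 [0.462 0.189 0.239] [[-0.    -0.019  1.   ]
 [-0.     1.     0.019]
 [-1.    -0.    -0.   ]]
[  3.944 -37.958   6.414]
```

```bash
python3 -m jog '[[0,-4,0.7,0],[0,-8,1.4,0],[0,-12,2.1,0],[0,-16,2.8,0],[0,-20,3.5,0],[0,-24,4.2,0],[0,-28,4.9,0],[0,-32,5.6,0],[0,-35,6,0],[2,-37,6.4,0],[4,-38,6.4,0],[4,-38,6.4,0]]'
python3 -m jog '[[0,0,0,0],[0,0,0,0]]'
python3 - <<'E'
from h import *
from cell import r,viewer
import cv2
np.set_printoptions(precision=4,suppress=True)
st=r.state();print(st["time"],st["position"],R.from_quat(st["eef_rot"]).as_matrix())
s=viewer.snapshot("wrist");cv2.imwrite("pics/w1.png",s["img"][:,:,::-1]);np.savez("w1.npz",pos=st["position"],q=st["eef_rot"],**s)
print(s["tool_from_camera"])
E
```

```text
time: 2.1
position: [0.5303, -0.1894, 0.1961]
eef_rot: [-0.005, 0.709, 0.007, 0.705]
wrist_force: [-0.6, -0.5, 0.3]
gripper_width: 0.0871
time: 2.27
position: [0.5322, -0.1872, 0.2001]
eef_rot: [-0.007, 0.707, 0.007, 0.707]
wrist_force: [0.3, 0.0, 1.1]
gripper_width: 0.0866
2.2667 [ 0.5322 -0.1872  0.2001] [[-0.0005 -0.0194  0.9998]
 [ 0.0005  0.9998  0.0194]
 [-1.      0.0005 -0.0004]]
[[ 0.0002  0.2738 -0.9618 -0.1446]
 [ 1.     -0.001  -0.0001  0.0009]
 [-0.001  -0.9618 -0.2738 -0.0751]
 [ 0.      0.      0.      1.    ]]
```

View pics/w1.png

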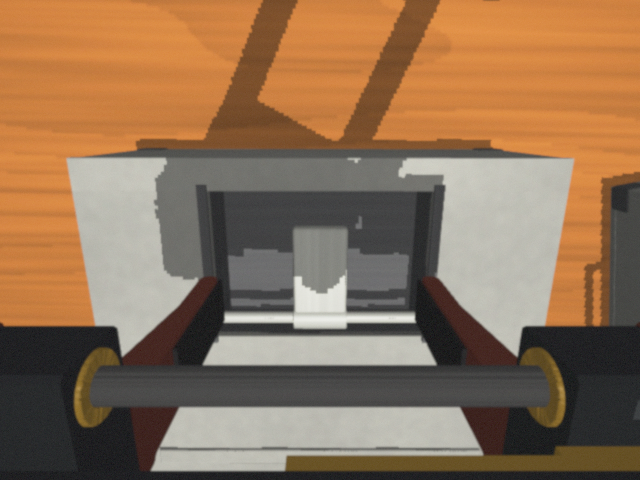

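The wrist view shows the paddle between the fingers. Its sides are at u≈293 and 348, its free edge at v≈227 and its pivot rod at v≈320.

```bash
python3 - <<'E'
from h import *
np.set_printoptions(precision=4,suppress=True)
w=dict(np.load("w1.npz"))
T=np.eye(4);T[:3,:3]=R.from_quat(w["q"]).as_matrix();T[:3,3]=w["pos"]
s=dict(mtx=w["mtx"],T=T@w["tool_from_camera"],range_z=w["range_z"])
for q in [(293,228),(347,228),(320,228),(294,300),(347,300),(320,318)]: print(q,onz(s,*q,.102),dep(s,*q) )
for q in [(320,260),(260,200),(500,250)]: print(q,dep(s,*q))
print(rel(dict(position=w["pos"],eef_rot=w["q"]),(.533,-.189,.095)))
E
```

```text
(293, 228) [ 0.5196 -0.2033  0.102 ] [ 0.5291 -0.2057  0.065 ]
(347, 228) [ 0.5189 -0.1686  0.102 ] [ 0.5284 -0.1657  0.0645]
(320, 228) [ 0.5193 -0.186   0.102 ] [ 0.5199 -0.186   0.0993]
(294, 300) [ 0.5699 -0.2025  0.102 ] [ 0.5708 -0.2026  0.1001]
(347, 300) [ 0.5692 -0.1666  0.102 ] [ 0.5867 -0.1633  0.064 ]
(320, 318) [ 0.583  -0.1846  0.102 ] [ 0.5821 -0.1847  0.1037]
(320, 260) [ 0.541  -0.1855  0.1019]
(260, 200) [ 0.509  -0.2299  0.0634]
(500, 250) [ 0.5306 -0.07    0.1056]
[10.5056 -0.1846  0.0822]
```

```bash
python3 -m jog '[[3,0,0,0],[6,0,0,0],[8,0,0,0],[9.5,0,0,0],[10.5,0,0,0],[10.5,0,0,0],[10.5,0,0,0]]'
python3 -m jog '[[0,0,0,0],[0,0,0,0],[0,0,0,0],[0,0,0,0],[0,0,0,0],[0,0,0,0],[0,0,0,0],[0,0,0,0]]' 3.0 30
```

```text
time: 2.9
position: [0.5328, -0.1876, 0.0954]
eef_rot: [-0.007, 0.707, 0.007, 0.707]
wrist_force: [0.2, 0.0, 0.6]
gripper_width: 0.0872
time: 3.57
position: [0.5322, -0.1878, 0.0946]
eef_rot: [-0.006, 0.707, 0.007, 0.707]
wrist_force: [1.1, 11.3, 1.1]
gripper_width: 0.037
```

```bash
python3 -m jog '[[-0.4,0.1,0.02,0],[-0.8,0.1,0.06,0],[-1.2,0.1,0.14,0],[-1.55,0.1,0.23,0],[-1.9,0.1,0.36,0],[-2.3,0.1,0.52,0],[-2.75,0.1,0.8,0],[-3.2,0.1,1.07,0],[-3.2,0.1,1.07,0],[-3.2,0.1,1.07,0]]'
python3 - <<'E'
from cell import viewer
import cv2,numpy as np
for n in ["scene","wrist"]:
    s=viewer.snapshot(n); cv2.imwrite(f"pics/{n}2.png",s["img"][:,:,::-1])
E
```

```text
time: 4.4
position: [0.5425, -0.1866, 0.127]
eef_rot: [-0.007, 0.707, 0.007, 0.707]
wrist_force: [-3.7, -0.3, -4.2]
gripper_width: 0.0356
```

View pics/scene2.png

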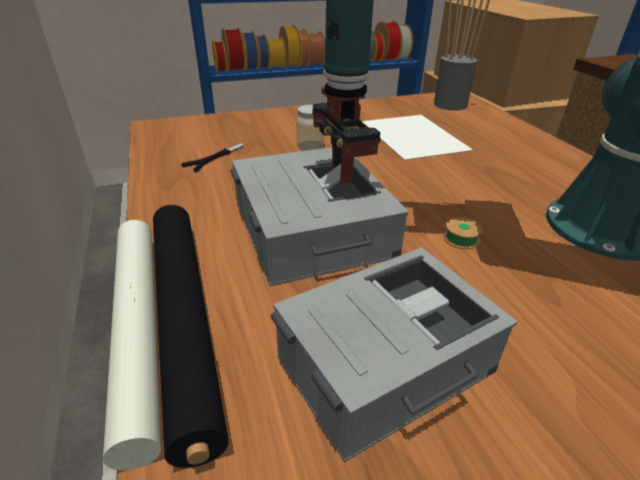

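View pics/wrist2.png

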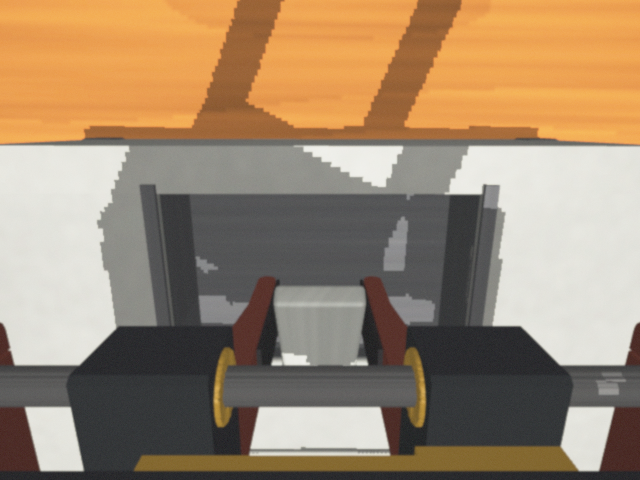

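The scene view shows the paddle tilted up between the fingers near (345,175), with the lid still shut. The wrist view shows it gripped at u 275–365. Next I'll work out the lid arc.

```bash
python3 -c "
import numpy as np
for t in np.arange(.05,1.01,.05):
    c,s=np.cos(t),np.sin(t);print(round(t,2),'tx %.2f tz %.2f'%(-100*(.1918*s+.0288*c-.0288),100*(-.1918*c+.0288*s+.1918)))"
```

```text
0.05 tx -0.96 tz 0.17
0.1 tx -1.90 tz 0.38
0.15 tx -2.83 tz 0.65
0.2 tx -3.75 tz 0.95
0.25 tx -4.66 tz 1.31
0.3 tx -5.54 tz 1.71
0.35 tx -6.40 tz 2.15
0.4 tx -7.24 tz 2.64
0.45 tx -8.06 tz 3.16
0.5 tx -8.84 tz 3.73
0.55 tx -9.60 tz 4.33
0.6 tx -10.33 tz 4.98
0.65 tx -11.02 tz 5.65
0.7 tx -11.68 tz 6.37
0.75 tx -12.30 tz 7.11
0.8 tx -12.89 tz 7.88
0.85 tx -13.43 tz 8.69
0.9 tx -13.93 tz 9.51
0.95 tx -14.40 tz 10.37
1.0 tx -14.82 tz 11.24
```

```bash
python3 -m jog '[[-0.5,0,0.1,0],[-1,0,0.17,0],[-1.5,0,0.27,0],[-1.9,0,0.38,0],[-2.4,0,0.52,0],[-2.83,0,0.65,0],[-3.3,0,0.8,0],[-3.75,0,0.95,0],[-4.2,0,1.13,0],[-4.66,0,1.31,0],[-5.1,0,1.5,0],[-5.54,0,1.71,0]]'
python3 - <<'E'
from cell import viewer
import cv2,numpy as np
for n in ["scene"]:
    s=viewer.snapshot(n); cv2.imwrite(f"pics/{n}3.png",s["img"][:,:,::-1])
E
```

```text
time: 5.5
position: [0.5598, -0.1863, 0.1824]
eef_rot: [-0.007, 0.707, 0.007, 0.707]
wrist_force: [-4.9, -0.3, -11.2]
gripper_width: 0.0356
```

View pics/scene3.png

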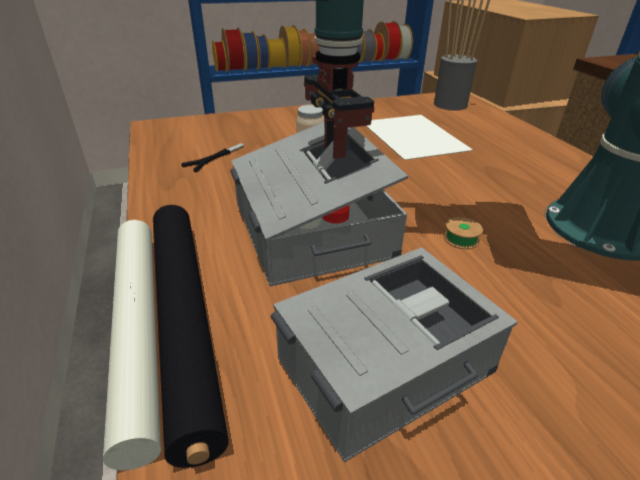

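The lid is about 0.3 rad up with the paddle still held, and the narrow chest is shut. I'll carry on to 0.9 rad.

```bash
python3 -m jog '[[-0.86,0,0.44,0],[-1.7,0,0.93,0],[-2.52,0,1.45,0],[-3.3,0,2.02,0],[-4.06,0,2.62,0],[-4.79,0,3.27,0],[-5.48,0,3.94,0],[-6.14,0,4.66,0],[-6.76,0,5.4,0],[-7.35,0,6.17,0],[-7.89,0,6.98,0],[-8.39,0,7.8,0]]'
python3 -m jog '[[0,0,0,0],[0,0,0,0],[0,0,0,0],[0,0,0,0]]'
python3 - <<'E'
from cell import viewer
import cv2,numpy as np
for n in ["scene","wrist"]:
    s=viewer.snapshot(n); cv2.imwrite(f"pics/{n}4.png",s["img"][:,:,::-1])
E
```

```text
time: 6.55
position: [0.6377, -0.1848, 0.2675]
eef_rot: [-0.007, 0.708, 0.007, 0.706]
wrist_force: [-8.1, -1.7, -6.5]
gripper_width: 0.0354
time: 6.88
position: [0.6393, -0.1848, 0.2687]
eef_rot: [-0.007, 0.706, 0.007, 0.708]
wrist_force: [-5.4, 0.7, -2.7]
gripper_width: 0.0352
```

View pics/scene4.png

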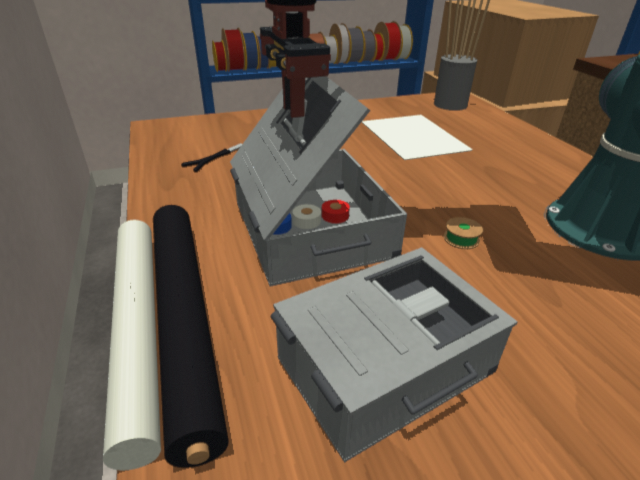

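View pics/wrist4.png

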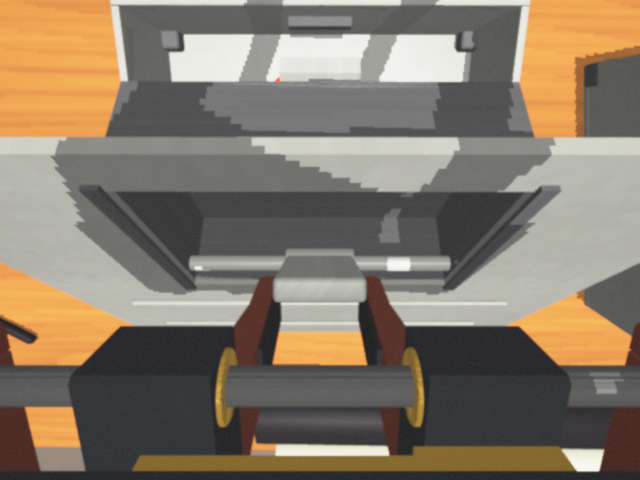

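The lid stands at about 50°, with the paddle still gripped at wrist-view (320,290). Next I'll open the fingers and then rise straight up.

```bash
python3 -m jog '[[0,0,0,0],[0,0,0,0],[0,0,0,0],[0,0,0,0],[0,0,0,0],[0,0,0,0]]' 7
python3 - <<'E'
from cell import viewer
import cv2,numpy as np
for n in ["wrist"]:
    s=viewer.snapshot(n); cv2.imwrite(f"pics/{n}5.png",s["img"][:,:,::-1])
E
```

```text
time: 7.48
position: [0.6387, -0.1851, 0.2666]
eef_rot: [-0.007, 0.707, 0.007, 0.708]
wrist_force: [1.1, 0.4, -0.8]
gripper_width: 0.0691
```

View pics/wrist5.png

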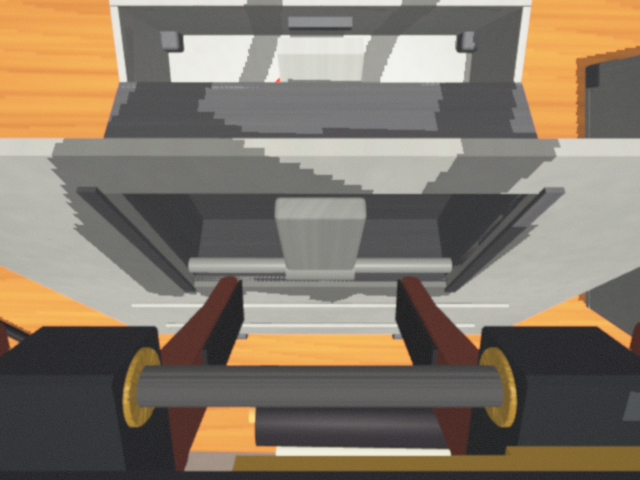

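The paddle dropped flat into the dish (320,235), clear of both fingers. I'll rise slowly at first.

```bash
python3 -m jog '[[-0.5,0,0,0],[-1.5,0,0,0],[-3,0,0,0],[-5,0,0,0],[-7,0,0,0],[-9,0,0,0],[-11,0,0,0],[-13,0,0,0],[-14,0,0,0],[-14,0,0,0],[-14,0,0,0],[-14,0,0,0]]'
python3 -m jog '[[0,0,0,0],[0,0,0,0],[0,0,0,0],[0,0,0,0]]'
python3 - <<'E'
from cell import viewer
import cv2,numpy as np
from h import *
s=viewer.snapshot("scene"); cv2.imwrite("pics/scene6.png",s["img"][:,:,::-1])
s["T"]=np.array(s["T"])
# lid plane tilt from depth on bare lid near hinge
pts=[dep(s,u,v) for u in range(250,300,5) for v in range(160,205,5)]
pts=np.array(pts);c=pts.mean(0);U,S,V=np.linalg.svd(pts-c);n=V[2];print("centre",c,"normal",n,"rms",S[2]/len(pts)**.5,"tilt",np.arccos(abs(n[2])))
E
```

```text
time: 8.53
position: [0.6376, -0.1848, 0.4047]
eef_rot: [-0.007, 0.708, 0.007, 0.706]
wrist_force: [-0.4, 0.7, 0.3]
gripper_width: 0.0697
time: 8.87
position: [0.6379, -0.1849, 0.4053]
eef_rot: [-0.007, 0.707, 0.007, 0.707]
wrist_force: [-0.2, -0.4, -0.0]
gripper_width: 0.0702
centre [ 0.69586557 -0.13145485  0.15502259] normal [-0.76228771 -0.01704286 -0.6470139 ] rms 0.000981273779684559 tilt 0.8671347319371228
```

View pics/scene6.png

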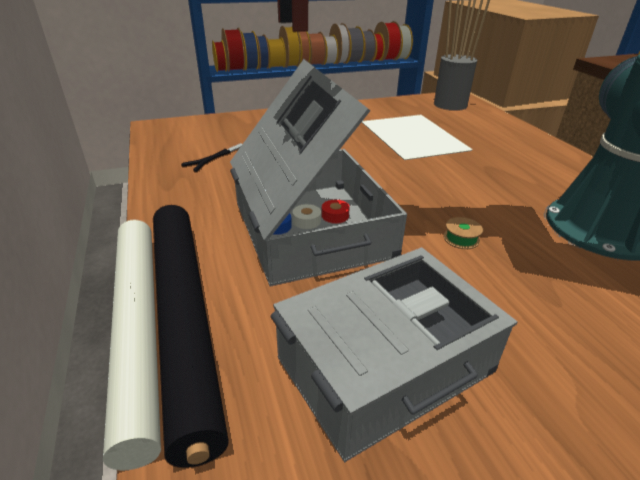

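The lid stands open at 0.867 rad. The paddle is flat in the dish near (300,120), the narrow chest is shut, and the gripper is clear above everything.

```bash
python3 -c "
from cell import job; print(job.job_done())"
```

```text
the job is handed in; nothing more can be done
None
```

The wide chest is open and the job is handed in. I gripped its paddle by the sides, pulled it up about 0.65 rad by the planned path to trip the latch, and lifted the lid along its arc. Then I let go and rose 14 cm straight up.

**Last checks, just before hand-in at about 8.9 s (limit 38 s):**
- **Lid:** it stands by itself at 0.867 rad (about 50°), from a plane fit to the depth image with 1 mm rms. I did not measure its velocity.
- **Paddle:** it lies flat in the dish, judged by eye in the pictures.
- **Narrow chest:** its lid is shut, also judged by eye.
- **Contact:** the wrist force is about 0 N and the gripper is well clear of both chests.

**Disagreements:** the top and wrist cameras differed by about 3 mm on the paddle's sideways position. Closing the fingers gave an 11 N sideways force, and a 1 mm shift removed it. No check failed.

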